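# Brace a jar and unscrew its tight cap

### The arm

A 6-joint arm with a two-finger parallel gripper is mounted at the origin on the work surface. World frame = base frame: x ahead of the robot, y to its left, z up, the work surface at z = 0. Lengths are in m, angles in rad, forces in N, time in s.
With the tool pointing down it reaches from about 0.25 to 0.725 m from the base axis. Payload 4 kg.
Tool frame: the origin (TCP) lies on the centre line of the jaws, within the pads' length; the fingertips stand 14 mm ahead of it and the grasp point (between the pads) lies 5 mm behind it; z points along the fingers, x is the direction in which the jaws open and shut, and the axes are right-handed (so a half turn about z gives the same grasp; the last joint's range is limited). The gripper opens to 85 mm and grips with 20 to 120 N. Pads are 22 mm wide; open, the fingers measure 114 mm over their backs; the gripper's body (76 mm by 85 mm) begins 54 mm behind the grasp point. The pads swing forward as they close: fully open they stand 13 mm farther back than shut.
Start: joints at [-1.102, 0.241, 0.005, 1.335, 0, 1.571], TCP at [0.226, -0.446, 0.225] pointing down, gripper open.
Joint ranges: [-2.72, 2.72], [-1.05, 1.87], [-1.09, 1.28], [-1.99, 2.15], [-1.42, 1.44], [-3.14, 3.14]. Speed limits (rad/s): [2.79, 2.79, 3.14, 3.14, 3.14, 3.14].

### API

Orientations are given as a unit quaternion [x, y, z, w].
In Python, from workcell import bot gives the robot as it stands.
- The arm moves only by the tool play_rows, never from a script. Its argument "motion" is a list of rows, each an object with "fingers": the closure, from -1 (fully open) to 1 (shut), so that 0 is half open; "translation": the shift along the tool's x, y, z in cm, a list of three; "roll": the turn about the tool's z in degrees. A call has 1 to 20 rows; each row is the pose to reach, as a shift and turn from the pose commanded when the call began, along the tool's axes at that moment; what a row does not reach only later rows make up. A row lasts 1/12 s, in which the tool goes at most 41.7 mm and 7.16 degrees, less where a joint would pass 70% of its speed; a pose out of reach is approached as far as the arm can. A call with a gripper value outside its range is refused whole. The fingers move at their own pace and stop on an object; the grip force is fixed at half the most. Time passes only in rows, so rows that repeat a pose let the fingers close. It gives the time, the measured TCP pose, the force and the opening at its end, in the units of the state.
- bot.get_obs(): the state, without advancing time (a new reading comes with each control period).
- bot.camera(name): name is "side" or "top" or "wrist"; returns a dict with "pixels" (384x512x3 uint8, red, green, blue), "intrinsics" (3x3 intrinsics, pixels), "k1" (the pictures are not rectified: a ray, as slopes to the right and down, at radius r is drawn at 1 + k1 r^2 times it, then the intrinsics apply), "world_to_cam" (4x4, takes a point from world to camera coordinates). Camera axes: x right, y down, z forward; pixel columns grow to the right and rows downward; lengths in m; the calibration is good to about 2 mm. A picture is of the moment at which its call begins. There is no depth.
- bot.job_done(): hands the job in, once; it reports no verdict.
The state is a dict: "clock": time; "joint_pos": joint angles; "joint_vel": joint speeds; "tau": joint torques, N m; "eef_pos": TCP position; "tool_rot": TCP orientation; "ft_force": force on the tool from outside, world axes, zero at the start; "ft_torque": the same for the moment, N m; "grip_width": finger opening in m.
Only numpy, scipy, OpenCV 4.12 (cv2) and the standard library are available. Lean on these libraries where they do the work, as an engineer would, in place of code of your own. Each camera call takes 0.05 s, during which the arm holds its last target. There are 200 camera calls.

### The job

The square glass jar's cap is too tight to open with the jar standing free, so set the capped jar upright and fully home in the square pocket of the wooden jar brace, where it cannot turn. Then unscrew the cap anticlockwise, turning only until the thread lets go, and lift it straight up. Finish with the cap still level in the gripper, just above the jar's mouth (a finger's width or two) and touching nothing else; the jar stays seated in the brace, and the spoon rest, mill and ramekin are left where they are.

Things in the scene. Friction and masses are not known exactly. Their poses are not given: they have to be found in the camera images.
- jar_center (a point): Loose green glass jar, 0.45 kg: square body 64 x 64 mm, 66 mm high, shoulder to 72 mm (54 mm across), round neck 42 mm across up to the mouth, 100 mm above its underside. Starts on the counter, cap screwed on. This point: on the jar's axis, 42.5 mm above its underside; z up, x and y square to the body's faces. A small bead moulded on the shoulder marks the +x side.
- jar: The same jar, origin at the centre of its underside, same axes. Its neck has a three-start thread, and a sprung rubber seal in the mouth pushes the cap up with about 8 N. The jar turns along with the cap when it stands free; lifted by the screwed-on cap, it comes along.
- cap_center (a point): Round steel cap of the jar, 60 mm across, 24 mm high, 60 g; a raised rib on top points along its +x. This point: on its axis, half-way up. Screwed on, it stands 51 to 53 mm above jar_center and its +x is 52 to 80 degrees clockwise (from above) of the jar's +x. Turned anticlockwise it climbs some 2 mm and is free when its +x is within 15 degrees of the jar's +x; past 18 it meets a stop.
- cap: The same cap, origin at the centre of the skirt's lower edge, same axes. Three lugs inside run under the jar's thread; turning takes 0.1 to 0.3 N m. Once free it springs up 1 to 3 mm and lifts straight off; its lugs are clear of the thread 15 mm above the screwed-on height, its skirt clear of the mouth at 20 mm.
- pocket (a point): Jar brace: light wood block fixed to the counter, 120 x 120 mm, 33 mm high, with a square pocket 69 x 69 mm, 25 mm deep, open at the top, its edge slightly chamfered. This point is the centre of the pocket's floor, 8 mm above the counter; x and y are square to the pocket's sides, z up.
- spoon_rest: White ceramic spoon rest, bystander: round dish 96 mm across, 12 mm high, with a flat tab; origin at the centre of the dish's underside.
- mill: Turned dark wood pepper mill, bystander: 54 mm across, 145 mm tall; origin at the centre of its underside.
- ramekin: White ceramic ramekin, bystander: 84 mm across, 45 mm high; origin at the centre of its underside.
Not all that is in view belongs to the job. Of the things like the cap, leave any that is black or red; of the rest the larger one is meant.

How it is judged:
On the way, in this order (a step that is already met when the one before it is completed fails the run):
1. the jar stands fully home in the brace's pocket with its cap still screwed on (z of jar in the frame of pocket below 0.003 m and horizontal distance between jar and pocket below 0.008 m and angle between jar's own z axis and vertical below 0.08 rad and angle between the x axis of cap_center and the x axis of jar_center, either way round above 0.7 rad and z of cap_center in the frame of jar below 0.098 m), for 0.2 s.
2. the cap is free of the thread and off the neck, with the jar still home in the brace (z of cap_center in the frame of jar above 0.109 m and z of jar in the frame of pocket below 0.005 m and contact force between the fingers and cap above 0.5 N), for 0.1 s.
At the end, for the whole second after the job is handed in: The gripper holds the cap still and level (0.2 rad), within 15 mm of the jar's axis, its edge 2 to 48 mm above the mouth, its rib within 0.65 rad of the jar's x axis; the jar, touched by neither cap nor robot, is upright and within 3 mm of the pocket's floor; bystanders unmoved (z of cap_center in the frame of jar between 0.114 and 0.16 m and horizontal distance between cap_center and jar_center below 0.015 m and angle between cap_center's own z axis and vertical below 0.2 rad and angle between the x axis of cap_center and the x axis of jar_center, either way round below 0.65 rad and contact force between the fingers and cap above 0.5 N and contact force between each of cap, the arm, the fingers and jar below 0.05 N and linear speed of cap below 0.03 m/s and z of jar in the frame of pocket below 0.003 m and horizontal distance between jar and pocket below 0.008 m and angle between jar's own z axis and vertical below 0.08 rad); the arm keeps its last pose, push and grip.
It fails at once if the jar is tipped over (angle between jar's own z axis and vertical above 0.5 rad).
It fails at once if the spoon rest is disturbed (distance of spoon_rest from where it was at the start of the episode above 0.02 m).
It fails at once if the mill is disturbed (distance of mill from where it was at the start of the episode above 0.02 m).
It fails at once if the ramekin is disturbed (distance of ramekin from where it was at the start of the episode above 0.02 m).
It also fails if it takes over 54 s, if anything falls off the work surface, if the arm or the gripper's body presses on something with over 40 N, if the wrist force passes 120 N, or if a joint passes its speed limit or range.

## Working session

There is one attempt and no reset: what is moved stays moved. The work goes in short steps, Python scripts to look and compute and a tool call to move; the robot and the scene stay as the last step left them, time stands still between calls to the robot, and variables do not carry over. Pictures are saved under pics/ and viewed, about 8 in all and at most 12, crops included, and the job is handed in when it is done.

Besides the shell and the picture viewer there is one more tool, called after "Request:" as name([rows], argument=value, ...), one row to a line, values as JSON. play_rows: Moves the arm, as the interface text tells. Its arguments: {"type":"object","properties":{"motion":{"type":"array","items":{"type":"object","properties":{"fingers":{"type":"number"},"translation":{"type":"array","items":{"type":"number"}},"roll":{"type":"number"}}}}},"required":["motion"]}

```bash
mkdir -p pics; cat > h.py <<'E'
import numpy as np, cv2
from workcell import bot
from scipy.spatial.transform import Rotation as R
def shot(name,fn=None):
    c=bot.camera(name); np.savez(f'/tmp/{name}.npz',**c)
    if fn: cv2.imwrite('pics/'+fn,c['pixels'][:,:,::-1])
    return c
def ray(c,u,v):
    K=np.array(c['intrinsics']);d=np.array([float(c['k1']),0,0,0,0])
    p=cv2.undistortPoints(np.array([[[u,v]]],float),K,d)[0,0]
    T=np.array(c['world_to_cam']);Rm=T[:3,:3];o=-Rm.T@T[:3,3]
    return o,Rm.T@np.array([p[0],p[1],1.])
def onz(c,u,v,z):
    o,d=ray(c,u,v);return o+d*(z-o[2])/d[2]
def proj(c,P):
    T=np.array(c['world_to_cam'])
    return cv2.projectPoints(np.array(P,float).reshape(-1,1,3),cv2.Rodrigues(T[:3,:3])[0],T[:3,3],np.array(c['intrinsics']),np.array([float(c['k1']),0,0,0,0]))[0][:,0]
def tri(c1,p1,c2,p2):
    o,d=ray(c1,*p1);q,e=ray(c2,*p2)
    s=np.linalg.lstsq(np.stack([d,-e],1),q-o,rcond=None)[0]
    return (o+s[0]*d+q+s[1]*e)/2,np.linalg.norm(o+s[0]*d-q-s[1]*e)
E
python3 - <<'E'
from h import *
o=bot.get_obs()
for k in o: print(k,np.round(o[k],3))
a=shot('top','top1.png');b=shot('side','side1.png')
for c in(a,b):print(np.round(c['intrinsics'],1).tolist(),c['k1'],np.round(c['world_to_cam'],3).tolist())
E
```

```text
clock 0.0
joint_pos [-1.102  0.241  0.004  1.335 -0.     1.571]
joint_vel [ 0.     0.001 -0.001  0.002  0.001  0.001]
tau [-1.0000e-03 -3.7232e+01  2.5241e+01  1.7000e-02 -0.0000e+00 -0.0000e+00]
eef_pos [ 0.226 -0.445  0.224]
tool_rot [ 0.852 -0.524 -0.001 -0.001]
ft_force [-0.094  0.623  0.272]
ft_torque [0.002 0.009 0.049]
grip_width 0.085
[[385.6, 0.0, 256.4], [0.0, 385.6, 190.9], [0.0, 0.0, 1.0]] -0.11291044561836187 [[-0.004, -1.0, 0.005, 0.007], [-0.994, 0.003, -0.108, 0.608], [0.108, -0.006, -0.994, 1.206], [0.0, 0.0, 0.0, 1.0]]
[[471.2, 0.0, 250.8], [0.0, 471.2, 195.3], [0.0, 0.0, 1.0]] -0.040969283829087315 [[-0.82, -0.572, 0.01, 0.507], [-0.337, 0.469, -0.817, 0.274], [0.463, -0.673, -0.577, 0.954], [0.0, 0.0, 0.0, 1.0]]
```

View pics/top1.png

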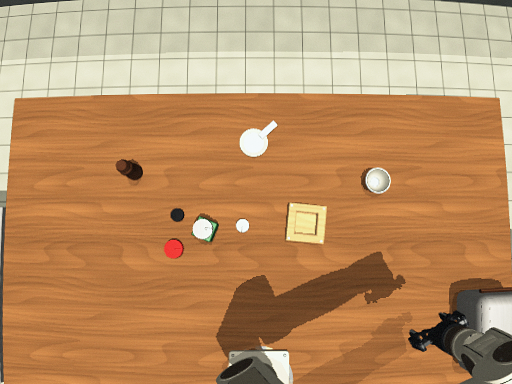

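View pics/side1.png

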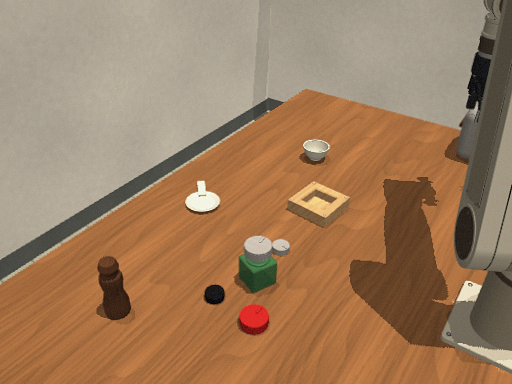

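Top view: jar with grey cap at (205,229), brace at (306,223), small grey decoy at (242,225), black cap (177,214), red cap (174,248), mill (130,170), spoon rest (254,142) and ramekin (377,180). The side view agrees (jar at about (258,268)).

```bash
python3 - <<'E'
from h import *
a=dict(np.load('/tmp/top.npz'));b=dict(np.load('/tmp/side.npz'))
for c,n,jw,pw in((a,'top',(180,205,232,250),(280,195,335,250)),(b,'side',(235,225,285,295),(280,178,356,228))):
    hsv=cv2.cvtColor(c['pixels'],cv2.COLOR_RGB2HSV)
    def m(w,lo,hi):
        k=np.zeros(hsv.shape[:2],np.uint8);x0,y0,x1,y1=w;k[y0:y1,x0:x1]=cv2.inRange(hsv,lo,hi)[y0:y1,x0:x1]
        return max(cv2.findContours(k,cv2.RETR_EXTERNAL,cv2.CHAIN_APPROX_NONE)[0],key=cv2.contourArea)
    cap=m(jw,(0,0,110),(180,60,255)); print(n,'cap',cv2.fitEllipse(cap))
    g=m(jw,(50,90,30),(90,255,255)); print('green',cv2.boundingRect(g))
    w=m(pw,(12,40,140),(30,150,255)); r=cv2.minAreaRect(w);print('wood',r,cv2.boxPoints(r).tolist())
    if n=='top':
        (u,v),_,_=cv2.fitEllipse(cap);print('capxyz',onz(c,u,v,.1065))
        P=[onz(c,*p,.033) for p in cv2.boxPoints(r)];print(np.round(P,4),np.mean(P,0))
        for i in range(4):
            d=P[(i+1)%4]-P[i];print(np.linalg.norm(d),np.degrees(np.arctan2(d[1],d[0])))
out=[]
for c,w in((a,(180,200,230,250)),(b,(235,230,285,295)),(a,(275,193,340,253)),(b,(280,175,356,230))):
    x0,y0,x1,y1=w;out.append(cv2.resize(c['pixels'][y0:y1,x0:x1,::-1],(400,300),interpolation=cv2.INTER_CUBIC))
cv2.imwrite('pics/crop.png',np.vstack([np.hstack(out[:2]),np.hstack(out[2:])]))
E
```

```text
top cap ((202.33596801757812, 228.57659912109375), (19.35763168334961, 19.73431968688965), 156.76417541503906)
green (205, 220, 13, 22)
wood ((306.2008056640625, 222.79100036621094), (38.20608139038086, 38.65876007080078), 5.194429397583008) [[285.42620849609375, 240.31149291992188], [288.92620849609375, 201.81149291992188], [326.97540283203125, 205.2705078125], [323.47540283203125, 243.7705078125]]
capxyz [0.48656344 0.16830638 0.1065    ]
[[ 0.4494 -0.0863  0.033 ]
 [ 0.5722 -0.0988  0.033 ]
 [ 0.5605 -0.2214  0.033 ]
 [ 0.4376 -0.2077  0.033 ]] [ 0.50491504 -0.15356251  0.033     ]
0.12336501494563487 -5.822914854197296
0.12316846454769843 -95.42426586555253
0.12370451626431982 173.6540478945279
0.12203735384166486 84.42245270831955
side cap ((262.9673767089844, 246.65499877929688), (21.82501792907715, 38.92782974243164), 90.35163879394531)
green (240, 255, 37, 37)
wood ((318.380126953125, 198.26368713378906), (54.70474624633789, 29.4627685546875), 24.443954467773438) [[287.383544921875, 200.3561553955078], [299.5753173828125, 173.5342254638672], [349.376708984375, 196.1712188720703], [337.1849365234375, 222.99314880371094]]
```

View pics/crop.png

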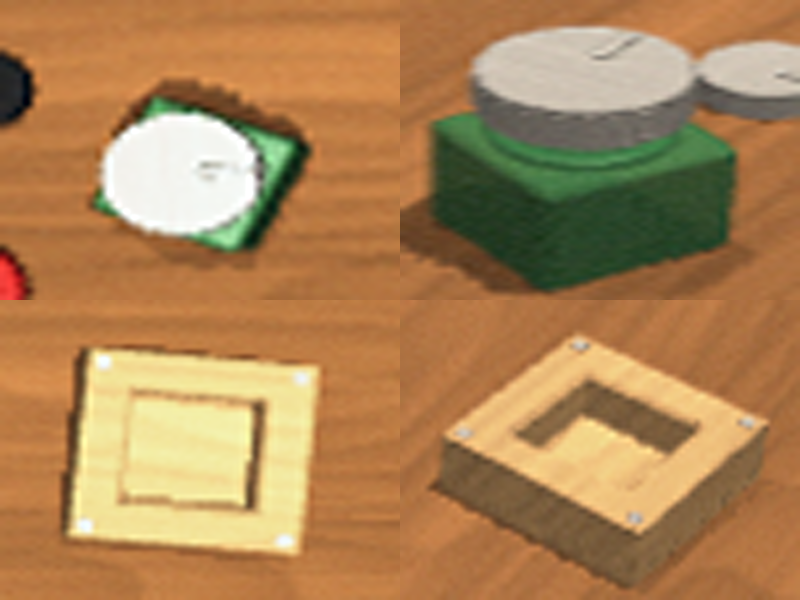

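The crops show the cap's rib starting near the cap centre and pointing to the image right (about world -y). The jar body is turned roughly 25°, and the brace about -6°. Next I'll move above the jar for a wrist view.

Request:
play_rows([
  {"translation": [-43,-51,-7],"roll": -63,"fingers": -1},
  {"translation": [-43,-51,-7],"roll": -63,"fingers": -1},
  {"translation": [-43,-51,-7],"roll": -63,"fingers": -1},
  {"translation": [-43,-51,-7],"roll": -63,"fingers": -1},
  {"translation": [-43,-51,-7],"roll": -63,"fingers": -1},
  {"translation": [-43,-51,-7],"roll": -63,"fingers": -1},
  {"translation": [-43,-51,-7],"roll": -63,"fingers": -1},
  {"translation": [-43,-51,-7],"roll": -63,"fingers": -1},
  {"translation": [-43,-51,-7],"roll": -63,"fingers": -1},
  {"translation": [-43,-51,-7],"roll": -63,"fingers": -1},
  {"translation": [-43,-51,-7],"roll": -63,"fingers": -1},
  {"translation": [-43,-51,-7],"roll": -63,"fingers": -1},
  {"translation": [-43,-51,-7],"roll": -63,"fingers": -1},
  {"translation": [-43,-51,-7],"roll": -63,"fingers": -1},
  {"translation": [-43,-51,-7],"roll": -63,"fingers": -1},
  {"translation": [-43,-51,-7],"roll": -63,"fingers": -1},
  {"translation": [-43,-51,-7],"roll": -63,"fingers": -1},
  {"translation": [-43,-51,-7],"roll": -63,"fingers": -1},
  {"translation": [-43,-51,-7],"roll": -63,"fingers": -1},
  {"translation": [-43,-51,-7],"roll": -63,"fingers": -1},
])

```text
clock: 1.77
eef_pos: [0.4859, 0.1668, 0.2947]
tool_rot: [1.0, -0.002, -0.001, 0.0]
ft_force: [0.6, -1.9, 0.6]
grip_width: 0.0852
```

```bash
python3 - <<'E'
from h import *
o=bot.get_obs()
for k in('clock','joint_pos','eef_pos','ft_force'): print(k,np.round(o[k],3))
print(R.from_quat(o['tool_rot']).as_matrix().round(3))
c=shot('wrist','w1.png');print(np.round(c['intrinsics'],1).tolist(),c['k1'],np.round(c['world_to_cam'],3).tolist(),proj(c,[.4866,.168,.1065]))
E
```

```text
clock 1.767
joint_pos [ 0.331  0.252  0.2    1.52  -0.     1.905]
eef_pos [0.486 0.167 0.295]
ft_force [ 0.645 -1.858  0.567]
[[ 1.    -0.004 -0.001]
 [-0.004 -1.    -0.001]
 [-0.001  0.001 -1.   ]]
[[283.1, 0.0, 252.5], [0.0, 283.1, 195.4], [0.0, 0.0, 1.0]] -0.017066920001348858 [[1.0, -0.004, -0.001, -0.484], [-0.004, -0.961, 0.277, 0.107], [-0.002, -0.277, -0.961, 0.493], [0.0, 0.0, 0.0, 1.0]] [[253.65266538 173.55365464]]
```

View pics/w1.png

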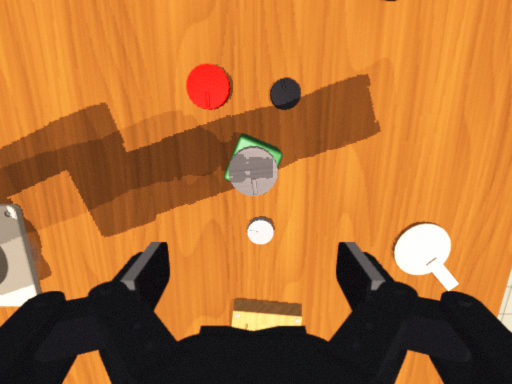

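Cap centre is at (252,171) with the rib pointing down (about world -y). The green body's back edge runs (241,136)-(282,152). I'll measure it by fitting lines.

```bash
python3 - <<'E'
from h import *
c=dict(np.load('/tmp/wrist.npz'));im=c['pixels']
hsv=cv2.cvtColor(im,cv2.COLOR_RGB2HSV);W=np.zeros(hsv.shape[:2],np.uint8);W[125:205,215:300]=255
g=cv2.inRange(hsv,(50,90,20),(95,255,255))&W
k=max(cv2.findContours(g,0,1)[0],key=cv2.contourArea);print('green',cv2.boundingRect(k),cv2.approxPolyDP(k,2,True)[:,0].tolist())
m=cv2.inRange(hsv,(0,0,60),(180,70,255))&W
m=cv2.morphologyEx(m,cv2.MORPH_CLOSE,np.ones((7,7)))
k=max(cv2.findContours(m,0,1)[0],key=cv2.contourArea);e=cv2.fitEllipse(k);print('cap',e,onz(c,*e[0],.1065),onz(c,*e[0],.095))
cv2.imwrite('pics/w1c.png',cv2.resize(im[125:205,210:300,::-1],None,fx=6,fy=6,interpolation=cv2.INTER_CUBIC))
s=dict(np.load('/tmp/side.npz'));print('side ellipse tri',tri(c,e[0],s,(258.,242.)))
E
```

```text
green (231, 135, 51, 31) [[231, 158], [242, 138], [268, 149], [277, 165], [281, 153], [275, 147], [242, 135]]
cap ((252.20321655273438, 169.3785400390625), (47.4885368347168, 52.56059265136719), 160.51605224609375) [0.48486661 0.17313762 0.1065    ] [0.48482953 0.17093549 0.095     ]
side ellipse tri (array([0.48299155, 0.17303854, 0.11445286]), np.float64(0.004958489824469095))
```

View pics/w1c.png

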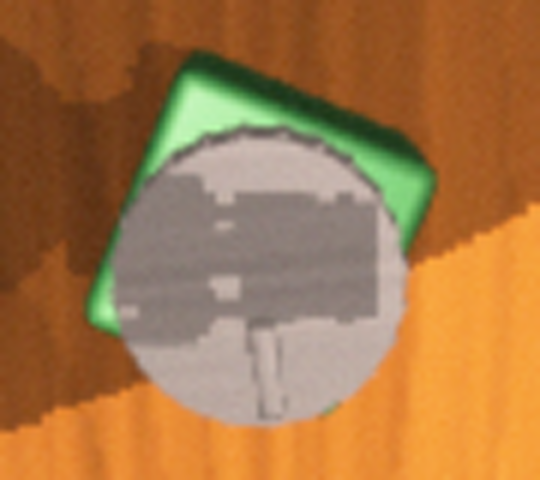

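Request:
play_rows([
  {"translation": [0,-0.3,4],"roll": 0,"fingers": -1},
  {"translation": [0,-0.3,8],"roll": 0,"fingers": -1},
  {"translation": [0,-0.3,12],"roll": 0,"fingers": -1},
  {"translation": [0,-0.3,15],"roll": 0,"fingers": -1},
  {"translation": [0,-0.3,17.5],"roll": 0,"fingers": -1},
  {"translation": [0,-0.3,19],"roll": 0,"fingers": -1},
  {"translation": [0,-0.3,20],"roll": 0,"fingers": -1},
  {"translation": [0,-0.3,20.4],"roll": 0,"fingers": -1},
  {"translation": [0,-0.3,20.4],"roll": 0,"fingers": -1},
  {"translation": [0,-0.3,20.4],"roll": 0,"fingers": -1},
])

```text
clock: 2.65
eef_pos: [0.4874, 0.1707, 0.0922]
tool_rot: [1.0, -0.002, 0.001, -0.0]
ft_force: [0.0, -0.3, 0.3]
grip_width: 0.0853
```

```bash
python3 - <<'E'
from h import *
s=shot('side');w=shot('wrist')
cv2.imwrite('pics/pre.png',np.hstack([cv2.resize(s['pixels'][190:310,200:320,::-1],(400,400)),cv2.resize(w['pixels'][120:384,120:384,::-1],(400,400))]))
E
```

```text
(no output)
```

View pics/pre.png

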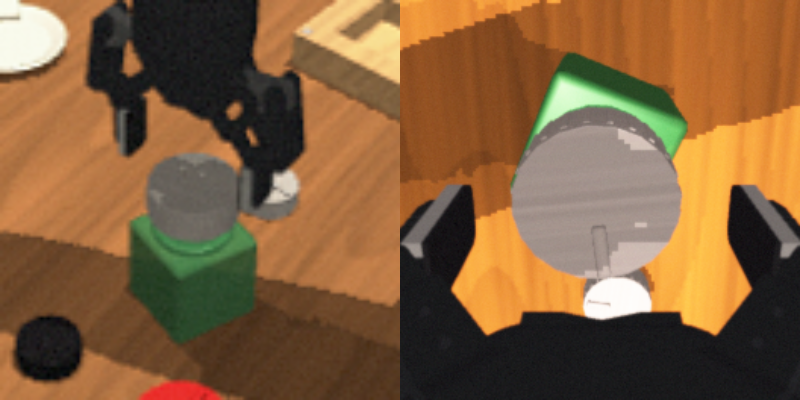

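Side crop (left): the open pads straddle the cap at its upper half. Wrist crop (right): the cap lies between the pads with the rib pointing down. I'll check the cap's centring numerically.

```bash
python3 - <<'E'
from h import *
o=bot.get_obs();print(o['eef_pos'])
c=dict(np.load('/tmp/wrist.npz'))
f=264/400
# cap-top outline (view px -> image px): left, right, bottom, lower-left, lower-right
P=[(512,192),(681,197),(597,277),(533,250),(660,250)]
pts=[onz(c,120+(x-400)*f,120+y*f,.1065)[:2] for x,y in P];print(np.round(pts,4))
from scipy.optimize import least_squares
print(least_squares(lambda q:np.hypot(*(np.array(pts)-q[:2]).T)-q[2],[.486,.17,.03]).x)
r=[onz(c,120+(x-400)*f,120+y*f,.108) for x,y in((597,228),(601,276))];d=r[1]-r[0];print('rib',np.degrees(np.arctan2(d[1],d[0])))
r=[onz(c,120+(x-400)*f,120+y*f,.066) for x,y in((527,142),(557,70))];d=r[1]-r[0];print('jar',np.degrees(np.arctan2(d[1],d[0]))-90)
r=[onz(c,120+(x-400)*f,120+y*f,.066) for x,y in((575,54),(680,105))];d=r[1]-r[0];print('jar',np.degrees(np.arctan2(d[1],d[0])))
r=[onz(c,120+(x-400)*f,120+y*f,.066) for x,y in((571,85),(683,126))];d=r[1]-r[0];print('jar',np.degrees(np.arctan2(d[1],d[0])))
E
```

```text
[0.4877728  0.17118163 0.09254783]
[[0.4566 0.1752]
 [0.5151 0.173 ]
 [0.4857 0.1407]
 [0.4627 0.1522]
 [0.5085 0.152 ]]
[0.48569461 0.17034394 0.02944247]
rib -86.13118427459864
jar -23.990612505623275
jar -26.312055587153434
jar -20.850380455969
```

Request:
play_rows([
  {"translation": [-0.1,0.1,0.5],"roll": 0,"fingers": -1},
  {"translation": [-0.1,0.1,0.5],"roll": 0,"fingers": -1},
  {"translation": [-0.1,0.1,0.5],"roll": 0,"fingers": 1},
  {"translation": [-0.1,0.1,0.5],"roll": 0,"fingers": 1},
  {"translation": [-0.1,0.1,0.5],"roll": 0,"fingers": 1},
  {"translation": [-0.1,0.1,0.5],"roll": 0,"fingers": 1},
  {"translation": [-0.1,0.1,0.5],"roll": 0,"fingers": 1},
  {"translation": [-0.1,0.1,0.5],"roll": 0,"fingers": 1},
  {"translation": [-0.1,0.1,0.5],"roll": 0,"fingers": 1},
  {"translation": [-0.1,0.1,0.5],"roll": 0,"fingers": 1},
  {"translation": [-0.1,0.1,0.5],"roll": 0,"fingers": 1},
])

```text
clock: 3.67
eef_pos: [0.4859, 0.1701, 0.0868]
tool_rot: [1.0, -0.001, 0.001, -0.0]
ft_force: [-1.4, -0.8, 4.9]
grip_width: 0.0572
```

Request:
play_rows([
  {"translation": [0,0,-1],"roll": 0,"fingers": 1},
  {"translation": [0,0,-3],"roll": 0,"fingers": 1},
  {"translation": [0,0,-6],"roll": 0,"fingers": 1},
  {"translation": [0,0,-9],"roll": 0,"fingers": 1},
  {"translation": [0,1,-10],"roll": 0,"fingers": 1},
  {"translation": [0,3,-10],"roll": -2,"fingers": 1},
  {"translation": [0.4,6,-10],"roll": -5,"fingers": 1},
  {"translation": [0.6,9,-10],"roll": -8,"fingers": 1},
  {"translation": [0.8,12,-10],"roll": -11,"fingers": 1},
  {"translation": [1,15,-10],"roll": -14,"fingers": 1},
  {"translation": [1.2,18,-10],"roll": -16,"fingers": 1},
  {"translation": [1.4,21,-10],"roll": -18,"fingers": 1},
  {"translation": [1.6,24,-10],"roll": -18,"fingers": 1},
  {"translation": [1.8,27,-10],"roll": -18,"fingers": 1},
  {"translation": [1.9,29.5,-10],"roll": -18,"fingers": 1},
  {"translation": [1.9,31.5,-10],"roll": -18,"fingers": 1},
  {"translation": [1.9,32.4,-10],"roll": -18,"fingers": 1},
  {"translation": [1.9,32.4,-10],"roll": -18,"fingers": 1},
  {"translation": [1.9,32.4,-10],"roll": -18,"fingers": 1},
  {"translation": [1.9,32.4,-10],"roll": -18,"fingers": 1},
])

```text
clock: 5.33
eef_pos: [0.5032, -0.153, 0.1853]
tool_rot: [0.988, 0.156, -0.001, -0.001]
ft_force: [0.3, 1.1, -5.6]
grip_width: 0.0575
```

```bash
python3 - <<'E'
from h import *
o=bot.get_obs();print(o['eef_pos'],o['ft_force'],R.from_quat(o['tool_rot']).as_matrix()[:,0])
s=shot('side');w=shot('wrist')
cv2.imwrite('pics/held.png',np.hstack([cv2.resize(s['pixels'][95:245,250:390,::-1],(373,400),interpolation=cv2.INTER_CUBIC),cv2.resize(w['pixels'][90:340,120:384,::-1],(422,400),interpolation=cv2.INTER_CUBIC)]))
E
```

```text
[ 0.50318716 -0.15303444  0.18527944] [ 0.32375189  1.06999079 -5.56415642] [ 0.95154675  0.30750186 -0.00117505]
```

View pics/held.png

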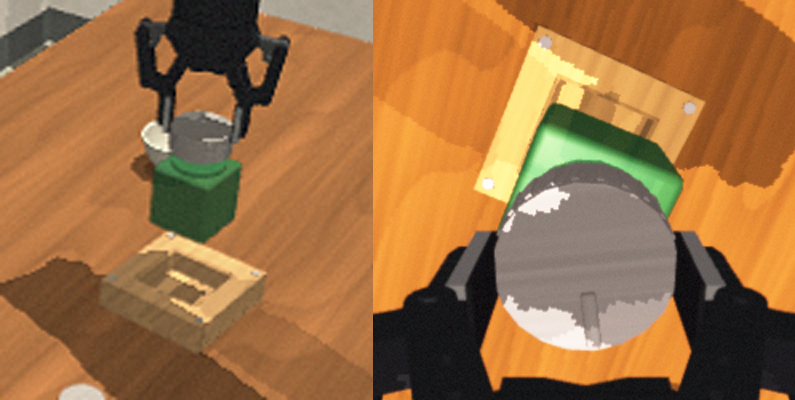

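Side crop: the jar hangs upright from the cap above the pocket. Wrist crop: brace screws at (545,42), (690,108) and (488,184); jar and brace edges look nearly parallel. I'll refine the pocket pose from the screws.

```bash
python3 - <<'E'
from h import *
c=dict(np.load('/tmp/wrist.npz'));I=lambda p:(120+(p[0]-373)*264/422,90+p[1]*250/400)
A,B,C=[onz(c,*I(p),.033) for p in((545,42),(690,108),(488,184))]
print(A,B,C,'centre',(B+C)/2)
for d in(B-A,A-C):print(np.linalg.norm(d),np.degrees(np.arctan2(d[1],d[0])))
a=lambda p,q,z:np.degrees(np.arctan2(*(onz(c,*I(q),z)-onz(c,*I(p),z))[[1,0]]))
print('brace',a((540,25),(703,102),.033),a((476,186),(535,30),.033))
print('jar',a((560,106),(660,148),.1645),a((520,180),(545,122),.1645))
t=dict(np.load('/tmp/top.npz'))
hsv=cv2.cvtColor(t['pixels'],cv2.COLOR_RGB2HSV)
# top-view screws from crop (400x300 for 65x60 at 275,193)
J=lambda p:(275+p[0]*65/400,193+(p[1]-300)*60/300)
S=[onz(t,*J(p),.033) for p in((103,361),(302,377),(286,541),(84,525))];print(np.round(S,4),np.mean(S,0))
print(onz(t,202.34,228.58,.1065),'<- cap by top; true grip .4858 .1703')
E
```

```text
[ 0.45754439 -0.09527821  0.033     ] [ 0.561787   -0.10618226  0.033     ] [ 0.44680257 -0.19935879  0.033     ] centre [ 0.50429479 -0.15277052  0.033     ]
0.1048113573955141 -5.971573752935584
0.10463342939056529 84.10755403974684
brace -6.594586654712381 84.84707238157543
jar -4.9856191383756565 83.6199865002617
[[ 0.5612 -0.1077  0.033 ]
 [ 0.5505 -0.2118  0.033 ]
 [ 0.4458 -0.2015  0.033 ]
 [ 0.4567 -0.0966  0.033 ]] [ 0.50354327 -0.15439703  0.033     ]
[0.48655326 0.16829416 0.1065    ] <- cap by top; true grip .4858 .1703
```

Request:
play_rows([
  {"translation": [0.1,0,1.5],"roll": 0,"fingers": 1},
  {"translation": [0.1,0,3.5],"roll": 0,"fingers": 1},
  {"translation": [0.1,0,5],"roll": 0,"fingers": 1},
  {"translation": [0.1,0,5.6],"roll": 0,"fingers": 1},
  {"translation": [0.1,0,6],"roll": 0,"fingers": 1},
  {"translation": [0.1,0,6.4],"roll": 0,"fingers": 1},
  {"translation": [0.1,0,6.8],"roll": 0,"fingers": 1},
  {"translation": [0.1,0,7.2],"roll": 0,"fingers": 1},
  {"translation": [0.1,0,7.2],"roll": 0,"fingers": 1},
])

```text
clock: 6.18
eef_pos: [0.5047, -0.1537, 0.1138]
tool_rot: [0.988, 0.155, -0.0, -0.0]
ft_force: [-0.2, -0.0, -5.6]
grip_width: 0.0573
```

Request:
play_rows([
  {"translation": [0,0,0.5],"roll": 0,"fingers": 1},
  {"translation": [0,0,1.0],"roll": 0,"fingers": 1},
  {"translation": [0,0,1.4],"roll": 0,"fingers": 1},
  {"translation": [0,0,1.7],"roll": 0,"fingers": 1},
  {"translation": [0,0,1.9],"roll": 0,"fingers": 1},
  {"translation": [0,0,2.0],"roll": 0,"fingers": 1},
  {"translation": [0,0,2.0],"roll": 0,"fingers": 1},
])

```text
clock: 6.77
eef_pos: [0.5047, -0.154, 0.0952]
tool_rot: [0.988, 0.155, 0.0, 0.0]
ft_force: [-4.5, -0.3, 2.8]
grip_width: 0.0575
```

Request:
play_rows([
  {"translation": [-0.1,0,0.1],"roll": 0,"fingers": 1},
  {"translation": [-0.1,0,0.1],"roll": 0,"fingers": 1},
  {"translation": [-0.1,0,0.1],"roll": 0,"fingers": 1},
  {"translation": [-0.1,0,0.1],"roll": 0,"fingers": 1},
  {"translation": [-0.1,0,0.1],"roll": 0,"fingers": 1},
])

```text
clock: 7.18
eef_pos: [0.5044, -0.154, 0.0948]
tool_rot: [0.988, 0.155, 0.001, 0.0]
ft_force: [-3.1, 1.8, 7.2]
grip_width: 0.0571
```

```bash
python3 - <<'E'
from h import *
o=bot.get_obs();print(o['eef_pos'],o['ft_force'],o['ft_torque'],o['joint_pos'])
s=shot('side');w=shot('wrist')
cv2.imwrite('pics/seat.png',np.hstack([cv2.resize(s['pixels'][110:250,250:390,::-1],(400,400),interpolation=cv2.INTER_CUBIC),cv2.resize(w['pixels'][90:340,120:384,::-1],(422,400),interpolation=cv2.INTER_CUBIC)[:,:400]]))
E
```

```text
[ 0.50440308 -0.15404841  0.09484122] [-3.14239599  1.84937524  7.22243327] [ 0.31689136  0.85800459 -0.01143041] [-2.96702196e-01  3.84936244e-01 -1.47693488e-01  1.03591837e+00
  4.97004744e-04  9.62355362e-01]
```

View pics/seat.png

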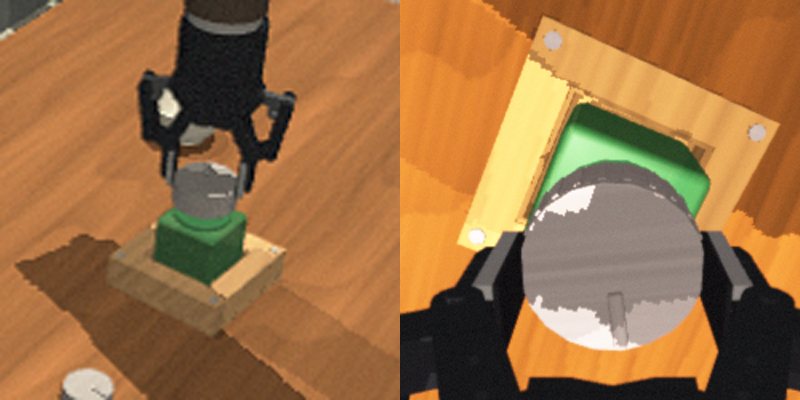

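The jar sits down in the pocket, the floor reaction confirms it, and the cap is still gripped with its rib unchanged. Now to unscrew, rising slightly with the thread.

Request:
play_rows([
  {"translation": [0,0,0],"roll": -3,"fingers": 1},
  {"translation": [0,0,0],"roll": -6,"fingers": 1},
  {"translation": [0,0,-0.05],"roll": -9,"fingers": 1},
  {"translation": [0,0,-0.05],"roll": -12,"fingers": 1},
  {"translation": [0,0,-0.05],"roll": -15,"fingers": 1},
  {"translation": [0,0,-0.1],"roll": -18,"fingers": 1},
  {"translation": [0,0,-0.1],"roll": -21,"fingers": 1},
  {"translation": [0,0,-0.1],"roll": -24,"fingers": 1},
  {"translation": [0,0,-0.1],"roll": -27,"fingers": 1},
  {"translation": [0,0,-0.15],"roll": -30,"fingers": 1},
  {"translation": [0,0,-0.15],"roll": -33,"fingers": 1},
  {"translation": [0,0,-0.15],"roll": -36,"fingers": 1},
  {"translation": [0,0,-0.15],"roll": -38,"fingers": 1},
  {"translation": [0,0,-0.15],"roll": -40,"fingers": 1},
  {"translation": [0,0,-0.15],"roll": -40,"fingers": 1},
])

```text
clock: 8.53
eef_pos: [0.5051, -0.1544, 0.0964]
tool_rot: [0.875, 0.484, 0.001, 0.001]
ft_force: [-1.6, 1.2, 4.8]
grip_width: 0.0571
```

```bash
python3 - <<'E'
from h import *
o=bot.get_obs();print(o['eef_pos'],o['ft_force'],o['ft_torque'],np.degrees(np.arctan2(*R.from_quat(o['tool_rot']).as_matrix()[[1,0],0])))
E
```

```text
[ 0.50513388 -0.15443855  0.09635205] [-1.60473675  1.1993882   4.81661565] [0.12217267 0.50142072 0.12608425] 57.93359445076487
```

Request:
play_rows([
  {"translation": [0,0,-0.05],"roll": -3,"fingers": 1},
  {"translation": [0,0,-0.05],"roll": -6,"fingers": 1},
  {"translation": [0,0,-0.05],"roll": -9,"fingers": 1},
  {"translation": [0,0,-0.05],"roll": -12,"fingers": 1},
  {"translation": [0,0,-0.05],"roll": -15,"fingers": 1},
  {"translation": [0,0,-0.05],"roll": -17,"fingers": 1},
  {"translation": [0,0,-0.05],"roll": -19,"fingers": 1},
  {"translation": [0,0,-0.05],"roll": -20,"fingers": 1},
  {"translation": [0,0,-0.05],"roll": -20,"fingers": 1},
  {"translation": [0,0,-0.05],"roll": -20,"fingers": 1},
])

```text
clock: 9.37
eef_pos: [0.5051, -0.1545, 0.0969]
tool_rot: [0.778, 0.628, 0.001, 0.002]
ft_force: [-2.7, -0.0, 5.4]
grip_width: 0.0572
```

```bash
python3 - <<'E'
from h import *
o=bot.get_obs();print(o['eef_pos'],o['ft_force'],o['ft_torque'],np.degrees(np.arctan2(*R.from_quat(o['tool_rot']).as_matrix()[[1,0],0])))
s=shot('side');w=shot('wrist')
cv2.imwrite('pics/turn.png',np.hstack([cv2.resize(s['pixels'][110:250,250:390,::-1],(400,400),interpolation=cv2.INTER_CUBIC),cv2.resize(w['pixels'][90:340,120:384,::-1],(422,400),interpolation=cv2.INTER_CUBIC)[:,:400]]))
E
```

```text
[ 0.50513713 -0.15446336  0.09694683] [-2.73332397 -0.02003107  5.41068066] [0.14601648 0.50574529 0.02974102] 77.85968859013236
```

View pics/turn.png

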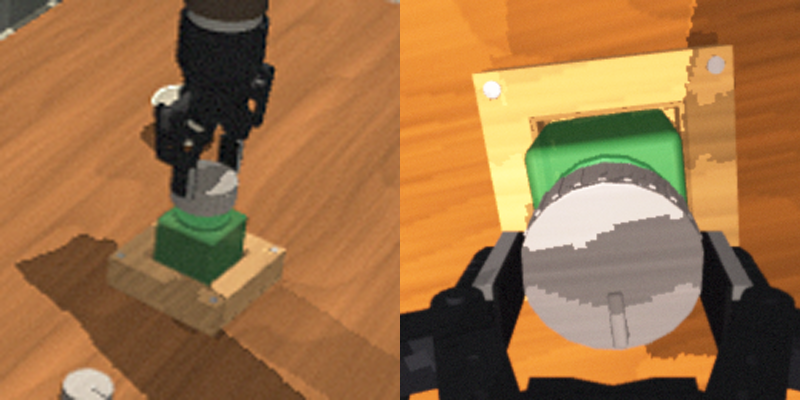

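Wrist crop: the rib (615,320) hasn't moved relative to the pads and is now square to the jar's face; torque has dropped from 0.13 to 0.03 N m, so the thread has let go. I'll do a small test lift first.

Request:
play_rows([
  {"translation": [0,0,-0.2],"roll": 0,"fingers": 1},
  {"translation": [0,0,-0.4],"roll": 0,"fingers": 1},
  {"translation": [0,0,-0.6],"roll": 0,"fingers": 1},
  {"translation": [0,0,-0.8],"roll": 0,"fingers": 1},
  {"translation": [0,0,-0.8],"roll": 0,"fingers": 1},
])

```text
clock: 9.88
eef_pos: [0.5043, -0.1542, 0.1035]
tool_rot: [0.778, 0.628, 0.0, 0.0]
ft_force: [0.5, -0.2, -0.8]
grip_width: 0.0576
```

Request:
play_rows([
  {"translation": [0,0,-0.5],"roll": 0,"fingers": 1},
  {"translation": [0,0,-1],"roll": 0,"fingers": 1},
  {"translation": [0,0,-1.5],"roll": 0,"fingers": 1},
  {"translation": [0,0,-2],"roll": 0,"fingers": 1},
  {"translation": [0,0,-2.5],"roll": 0,"fingers": 1},
  {"translation": [0,0,-2.9],"roll": 0,"fingers": 1},
  {"translation": [0,0,-3.1],"roll": 0,"fingers": 1},
  {"translation": [0,0,-3.1],"roll": 0,"fingers": 1},
  {"translation": [0,0,-3.1],"roll": 0,"fingers": 1},
  {"translation": [0,0,-3.1],"roll": 0,"fingers": 1},
  {"translation": [0,0,-3.1],"roll": 0,"fingers": 1},
  {"translation": [0,0,-3.1],"roll": 0,"fingers": 1},
])

```text
clock: 10.88
eef_pos: [0.5036, -0.154, 0.1337]
tool_rot: [0.778, 0.628, -0.0, -0.0]
ft_force: [-0.6, 0.3, -1.2]
grip_width: 0.0576
```

```bash
python3 - <<'E'
from h import *
o=bot.get_obs();print(o['eef_pos'],o['ft_force'],np.abs(o['joint_vel']).max())
s=shot('side');w=shot('wrist')
cv2.imwrite('pics/end.png',np.hstack([cv2.resize(s['pixels'][110:250,250:390,::-1],(400,400),interpolation=cv2.INTER_CUBIC),cv2.resize(w['pixels'][90:340,120:384,::-1],(422,400),interpolation=cv2.INTER_CUBIC)[:,:400]]))
E
```

```text
[ 0.50359863 -0.15398369  0.13367491] [-0.60777826  0.34650284 -1.18756087] 0.001557163611105663
```

View pics/end.png

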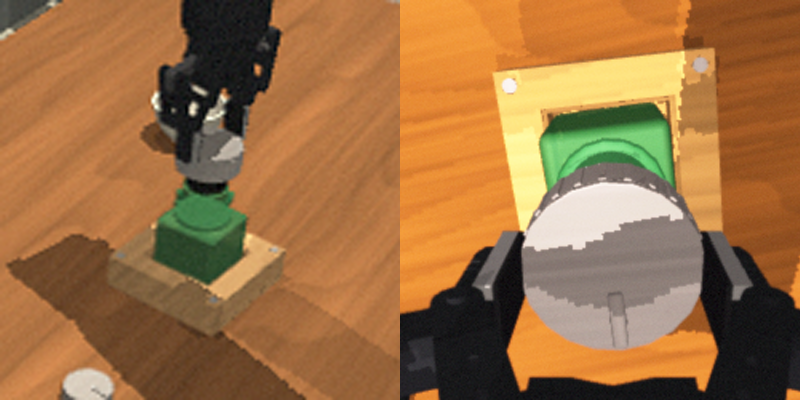

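The cap is level and clear above the jar's open mouth (side crop, around (205,190)), and the jar is still seated in the brace.

```bash
python3 -c "
from workcell import bot
print(bot.job_done())"
```

```text
the job is handed in; nothing more can be done
None
```

I handed the job in after about 11 s of robot time. The capped jar was set in the brace's pocket, then the cap was unscrewed 60° anticlockwise and lifted straight up. `bot.job_done()` gives no verdict, so this rests on my own checks.

- **Seating:** the tool stopped within about 0.5 mm of the height expected with the jar on the pocket floor, and felt the floor push back. The last pictures show the jar upright and still seated.
- **Unscrewing:** the twisting torque fell from 0.13 to 0.03 N m as the thread let go. The rib did not slip in the jaws and ended about 2° from the jar's x axis. That axis was worked out from the body's edges and the rib, as I never picked out the bead.
- **Final pose:** the force on the tool was about 1 N, roughly the cap's weight. By calculation, the cap is level with its edge about 20 mm above the mouth and within about 2 mm of the jar's axis. The arm was at rest.
- **Bystanders:** the arm stayed clear of the spoon rest, mill and ramekin. I did not measure their positions again at the end.
- **Disagreements:** the top camera read y about 2 mm lower than the wrist camera, so I used the wrist values. The gripper read about 57 mm across the 60 mm cap, which I did not look into. A sideways force of 3–5 N while seating suggests the jar touched a pocket wall.

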